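Click the lid of a new sharps container shut

TASK

The lid of the big new sharps container has only been laid on: its rim still stands up on all four sides. Using the fingertips, press the rim down on each side, going round until every side has clicked shut and stays down flat. Leave the container standing where it is - do not pick it up, tip it or shove it along - and do not disturb the other things on the table.

Things in the scene. Friction and masses are not known exactly. Their poses are not given: they have to be found in the camera images.
- bin: the big sharps container: yellow tub, orange lid, 160 mm (own x) by 220 mm (own y), loose on the table, 0.45 to 0.8 kg. Origin at the centre of its underside, z up. The lid's middle is flat, 148 mm up, with a low drop opening whose collar reaches 158 mm. Round it run four separate rim sections, one along each side, 28 mm wide, hinged at their inner edge (52 mm from the centre in x, 82 mm in y)
- rim_near (a joint): rim section on the long side at the container's own -x (towards the robot at yaw 0): hinge angle in rad; 0 standing up unclosed (outer edge 12 mm high), 0.45 flat and clicked shut, its top 150 mm over the container's underside. Resists with up to about 12 N at its press point, snaps shut by itself beyond about 0.31 and stays; let go earlier, it springs back to 0. A clip tongue hangs 28 mm down outside its outer edge
- press_near (a point): press point on the long side at the container's own -x (towards the robot at yaw 0): top of the ribbed pad (14 x 44 mm) midway along that rim section, 19 mm outward of its hinge; moves with the section, from about 159 mm above the container's underside when up to 151 mm when shut
- rim_far (a joint): rim section on the long side at its own +x: hinge angle in rad; 0 standing up unclosed (outer edge 12 mm high), 0.45 flat and clicked shut, its top 150 mm over the container's underside. Resists with up to about 12 N at its press point, snaps shut by itself beyond about 0.31 and stays; let go earlier, it springs back to 0. A clip tongue hangs 28 mm down outside its outer edge
- press_far (a point): press point on the long side at its own +x: top of the ribbed pad (14 x 44 mm) midway along that rim section, 19 mm outward of its hinge; moves with the section, from about 159 mm above the container's underside when up to 151 mm when shut
- rim_left (a joint): rim section on the short side at its own +y: hinge angle in rad; 0 standing up unclosed (outer edge 12 mm high), 0.45 flat and clicked shut, its top 150 mm over the container's underside. Resists with up to about 12 N at its press point, snaps shut by itself beyond about 0.31 and stays; let go earlier, it springs back to 0. A clip tongue hangs 28 mm down outside its outer edge
- press_left (a point): press point on the short side at its own +y: top of the ribbed pad (14 x 44 mm) midway along that rim section, 19 mm outward of its hinge; moves with the section, from about 159 mm above the container's underside when up to 151 mm when shut
- rim_right (a joint): rim section on the short side at its own -y: hinge angle in rad; 0 standing up unclosed (outer edge 12 mm high), 0.45 flat and clicked shut, its top 150 mm over the container's underside. Resists with up to about 12 N at its press point, snaps shut by itself beyond about 0.31 and stays; let go earlier, it springs back to 0. A clip tongue hangs 28 mm down outside its outer edge
- press_right (a point): press point on the short side at its own -y: top of the ribbed pad (14 x 44 mm) midway along that rim section, 19 mm outward of its hinge; moves with the section, from about 159 mm above the container's underside when up to 151 mm when shut
- small_bin: a second, smaller sharps container of the same make, 112 x 160 mm and 110 mm tall, its lid already shut flat all round; bystander. Origin at the centre of its underside
- vial_a: vaccine vial, 23 mm across and 48 mm tall, metal cap, standing close beside the big container; bystander. Origin at the centre of its underside
- vial_b: another vial like vial_a, also close beside the big container; bystander
- syringe: capped syringe lying on the table close beside the big container, about 165 mm long, barrel 15 mm across; bystander. Origin under the middle of the barrel, x along it towards the needle cap
- tray: empty stainless tray, 190 x 110 x 24 mm; bystander. Origin at the centre of its underside
- gel: clear hand-gel bottle with a white pump, 62 mm across, 183 mm tall; bystander. Origin at the centre of its underside
- swabs: glass swab jar with a steel lid, 88 mm across, 118 mm tall; bystander. Origin at the centre of its underside

How it is judged:
By the outcome, as a careful person would: the job done as asked, in the order asked, and still so for the second after the job is handed in, with the robot touching nothing.
It also fails if it takes over 45 s, if anything falls off the work surface, if the arm or the gripper's body presses on something with over 40 N, if the wrist force passes 120 N, or if a joint passes its speed limit or range.

ROBOT

A 7-joint arm with a two-finger parallel gripper is mounted at the origin on the work surface. World frame = base frame: x ahead of the robot, y to its left, z up, the work surface at z = 0. Lengths are in m, angles in rad, forces in N, time in s.
With the tool pointing down it reaches from about 0.35 to 0.9 m from the base axis. Payload 8.1 kg.
Tool frame: the origin (TCP) lies midway between the tips of the shut fingers; the grasp point (between the pads) lies arm.hold_point_z behind it (arm.hold_point_z is the distance from the TCP to the grasp point, in m); z points along the fingers, x is the direction in which the jaws open and shut, and the axes are right-handed (so a half turn about z gives the same grasp; the last joint's range is limited). The gripper opens to 92 mm and grips with 3 to 60 N. Pads are 19 mm wide; open, the fingers measure 130 mm over their backs; the gripper's body (75 mm by 190 mm) begins 47 mm behind the grasp point.
Start: joints at [1.065, 0.434, 0.025, 1.573, -0.012, 1.134, -0.075], TCP at [0.245, -0.575, 0.227] pointing down, gripper open.
Joint ranges: [-2.62, 2.62], [-0.44, 2.09], [-1.27, 1.32], [0.08, 2.57], [-1.32, 4.46], [0.12, 2], [-2.74, 2.74]. Speed limits (rad/s): [2.22, 2.22, 3.01, 3.01, 3.14, 3.14, 3.14].

INTERFACE

Orientations are given as a rotation vector (axis times angle).
In Python, from cell import arm gives the robot as it stands.
- The arm moves only by the shell command python3 -m pendant 'ROWS' [FORCE]. ROWS is JSON, a list of rows, each an object with "dp": the shift along the tool's x, y, z in m, a list of three; "rotation": the turn, a rotation vector about the tool's x, y, z in rad, a list of three; "fingers": the closure, from -1 (fully open) to 1 (shut). In form: [{"dp": [x, y, z], "rotation": [rx, ry, rz], "fingers": fingers}, ...]. A call has 1 to 20 rows; each row is the pose to reach, as a shift and turn from the pose measured when the call began, along the tool's axes at that moment; what a row does not reach only later rows make up. A row lasts 1/8 s, in which the tool goes at most 62.5 mm and 10.7 degrees, less where a joint would pass 70% of its speed; a pose out of reach is approached as far as the arm can. A call with a gripper value outside its range is refused whole. The fingers move at their own pace and stop on an object; FORCE is the grip in N (left out, the last holds). Time passes only in rows, so rows that repeat a pose let the fingers close. It gives the time, the measured TCP pose, the force and the opening at its end, in the units of the state.
- arm.observe(): the state, without advancing time (a new reading comes with each control period).
- arm.get_image(name): name is "scene" or "top" or "wrist"; returns the picture (480x640x3 uint8, blue, green, red); there is no depth.
- arm.camera_params(name): a dict with "camera_matrix" (3x3 intrinsics, pixels), "k1" (the pictures are not rectified: a ray, as slopes to the right and down, at radius r is drawn at 1 + k1 r^2 times it, then the intrinsics apply), "rvec" (rotation vector, rad) and "tvec" (3), from world to camera coordinates, as OpenCV has them. Camera axes: x right, y down, z forward; pixel columns grow to the right and rows downward; lengths in m; the calibration is good to about 2 mm. A picture is of the moment at which its call begins: read the wrist's pose just before it. camera_params takes no time and is no camera call; for the wrist camera it gives the pose at the moment of the call.
- arm.sign_off(): hands the job in, once; it reports no verdict.
The state is a dict: "clock": time; "joints": joint angles; "dq": joint speeds; "joint_efforts": joint torques, N m; "position": TCP position; "ee_rot": TCP orientation; "force": force on the tool from outside, world axes, zero at the start; "ft_torque": the same for the moment, N m; "width": opening from 0.0 (shut) to 1.0 (fully open).
Only numpy, scipy, OpenCV 4.12 (cv2) and the standard library are available. Lean on these libraries where they do the work, as an engineer would, in place of code of your own. Each camera call takes 0.05 s, during which the arm holds its last target.

## Working session

There is one attempt and no reset: what is moved stays moved. The work goes in short steps, Python scripts to look and compute and a shell command to move; the robot and the scene stay as the last step left them, time stands still between calls to the robot, and variables do not carry over. Pictures are saved under pics/ and viewed, and the job is handed in when it is done.

```bash
mkdir -p pics; ls
python3 - <<'E'
from cell import arm
import cv2, numpy as np
s=arm.observe()
for k in s: print(k, np.round(s[k],3))
print(arm.hold_point_z)
for n in ["scene","top","wrist"]:
    cv2.imwrite(f"pics/{n}0.png",arm.get_image(n))
    p=arm.camera_params(n)
    R=cv2.Rodrigues(np.array(p["rvec"],float))[0]; 
    print(n,np.round(p["camera_matrix"],1).tolist(),p["k1"],"C",np.round(-R.T@np.array(p["tvec"]).ravel(),3),np.round(R.tolist(),2).tolist())
E
```

```text
pics
clock 0.0
joints [ 1.065  0.435  0.025  1.574 -0.012  1.134 -0.075]
dq [-0.     0.001  0.     0.    -0.001  0.002 -0.001]
joint_efforts [-1.0000e-03 -6.6785e+01  9.8400e-01 -3.1445e+01 -6.1000e-02  4.3000e-02
  0.0000e+00]
position [ 0.245 -0.575  0.226]
ee_rot [-2.620e+00  1.732e+00  2.000e-03]
force [ 0.869  0.345 -0.242]
ft_torque [ 0.011 -0.014 -0.083]
width 1.001
0.0188
scene [[457.8, 0.0, 317.4], [0.0, 457.8, 236.9], [0.0, 0.0, 1.0]] -0.09786088274014255 C [ 1.213 -0.695  0.757] [[0.72, 0.7, 0.0], [0.39, -0.4, -0.83], [-0.58, 0.6, -0.55]]
top [[447.1, 0.0, 315.6], [0.0, 447.1, 242.5], [0.0, 0.0, 1.0]] -0.03880551498842442 C [ 0.438 -0.009  1.136] [[-0.0, -1.0, -0.03], [-1.0, 0.01, -0.07], [0.07, 0.02, -1.0]]
wrist [[396.0, 0.0, 314.9], [0.0, 396.0, 245.8], [0.0, 0.0, 1.0]] -0.026537435263506628 C [ 0.318 -0.542  0.384] [[0.39, -0.92, -0.0], [-0.88, -0.38, 0.3], [-0.27, -0.12, -0.96]]
```

View pics/scene0.png

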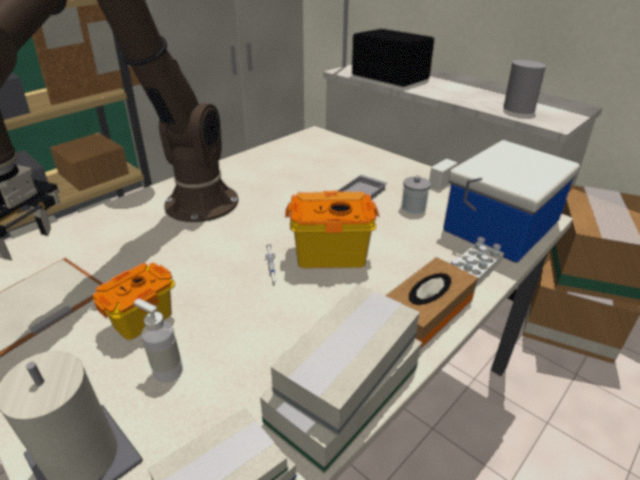

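View pics/top0.png

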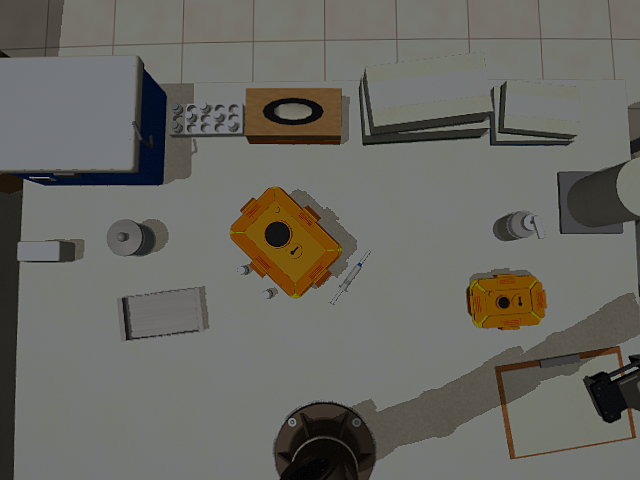

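The top view shows the big bin around (285,242), rotated roughly 45°. The vials are at (243,270) and (269,293), and the syringe is at (350,277). I'll zoom in on it next.

```bash
cat > h.py <<'E'
import cv2, numpy as np
from cell import arm
def cam(n):
    p=arm.camera_params(n); K=np.array(p["camera_matrix"]); R=cv2.Rodrigues(np.array(p["rvec"],float))[0]; t=np.array(p["tvec"],float).ravel()
    return K,p["k1"],R,t
def ray(c,u,v):
    K,k1,R,t=c
    d=np.array([(u-K[0,2])/K[0,0],(v-K[1,2])/K[1,1]]); x=d.copy()
    for _ in range(20): x=d/(1+k1*(x@x))
    return -R.T@t, R.T@np.array([x[0],x[1],1])
def onplane(c,u,v,z):
    o,d=ray(c,u,v); return o+d*(z-o[2])/d[2]
def proj(c,P):
    K,k1,R,t=c
    q=R@np.asarray(P,float)+t; x=q[:2]/q[2]; x=x*(1+k1*(x@x))
    return K[:2,:2]@x+K[:2,2]
E
python3 - <<'E'
import cv2
a=cv2.imread("pics/top0.png")[170:320,210:390]
a=cv2.convertScaleAbs(a,alpha=1.6)
cv2.imwrite("pics/topz.png",cv2.resize(a,None,fx=4,fy=4,interpolation=cv2.INTER_CUBIC))
a=cv2.imread("pics/scene0.png")[170:290,250:400]
cv2.imwrite("pics/scenez.png",cv2.resize(a,None,fx=5,fy=5,interpolation=cv2.INTER_CUBIC))
E
```

```text
(no output)
```

View pics/topz.png

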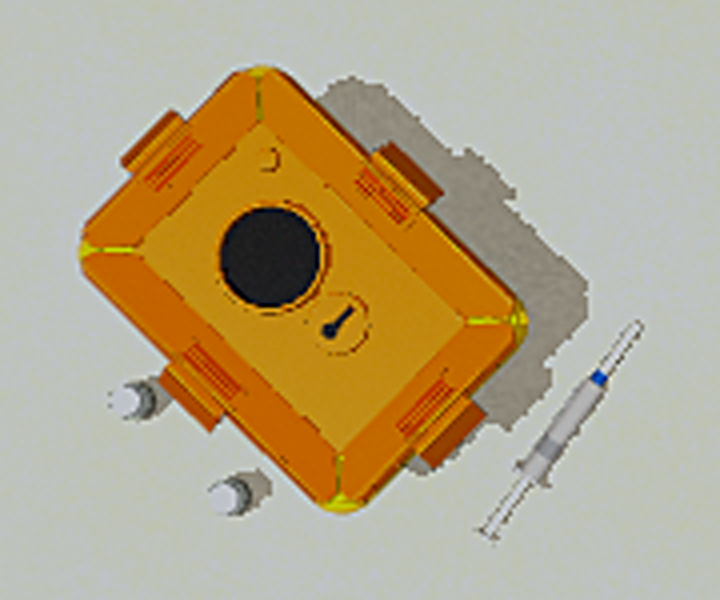

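View pics/scenez.png

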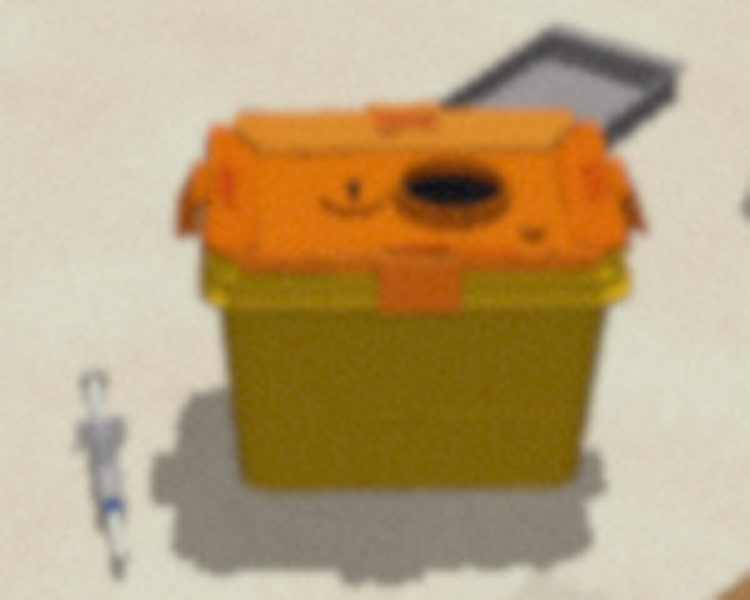

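Run:
```python
from h import *
c=cam("top")
a=cv2.imread("pics/top0.png")
f=lambda p,z:onplane(c,210+p[0]/4-.375,170+p[1]/4-.375,z)
H=np.array([f(p,.148) for p in [(262,122),(140,250),(341,450),(466,322)]])
print(H.round(4), np.linalg.norm(H-np.roll(H,-1,0),axis=1), "c",H.mean(0))
ctr=H.mean(0)
e=H[3]-H[0]+H[2]-H[1]; L=np.arctan2(e[1],e[0]); print("long dir deg",np.degrees(L))
P=np.array([f(p,.158) for p in [(172,163),(212,372),(427,407),(383,195)]]); print("pads",P.round(4),"c",P.mean(0),np.degrees(np.arctan2(*(P[2]-P[0])[1::-1])), np.linalg.norm(P[0]-P[2]),np.linalg.norm(P[1]-P[3]),np.degrees(np.arctan2(*(P[3]-P[1])[1::-1])))
for n,p,z in [("vialA",(135,400),.048),("vialB",(232,496),.048),("syr",(560,430),.008),("syrtip",(640,325),.008),("syrend",(487,537),.008)]: print(n,f(p,z).round(3))
# scene: pads
cs=cam("scene")
for i in range(4): print(proj(cs,P[i]))
for z,q in [(.158,(405,118)),(.158,(230,188)),(.158,(597,180))]: print(onplane(cs,250+q[0]/5-.4,170+q[1]/5-.4,z).round(4))
print("gel",onplane(c,520,230,.18))
```

```text
[[ 0.6064  0.1059  0.148 ]
 [ 0.5348  0.174   0.148 ]
 [ 0.4233  0.0616  0.148 ]
 [ 0.4937 -0.0077  0.148 ]] [0.09874644 0.15824626 0.09873607 0.15996473] c [0.5145482  0.08345974 0.148     ]
long dir deg -134.7643203293459
pads [[0.5821 0.1547 0.158 ]
 [0.4663 0.1318 0.158 ]
 [0.4468 0.0139 0.158 ]
 [0.5635 0.0377 0.158 ]] c [0.51466401 0.08452023 0.158     ] -133.85963811862513 0.19534561238734163 0.13523956120246095 -44.08376965831231
vialA [0.453 0.195 0.048]
vialB [0.394 0.135 0.048]
syr [ 0.433 -0.066  0.008]
syrtip [ 0.499 -0.117  0.008]
syrend [ 0.367 -0.02   0.008]
[368.34412424 205.40463633]
[330.19966059 193.68610528]
[294.19934338 206.47004925]
[333.23353611 219.34966203]
[0.4652 0.1347 0.158 ]
[0.4522 0.0138 0.158 ]
[0.584  0.1551 0.158 ]
gel [ 0.53299044 -0.42337312  0.18      ]
```

```bash
cat >> h.py <<'E'
from scipy.spatial.transform import Rotation as Ro
C0=np.array([.5147,.084]); PSI=np.radians(45.5)
uy=np.array([np.cos(PSI),np.sin(PSI)]); ux=np.array([uy[1],-uy[0]])
T={"right":(C0-.100*uy,-44.5),"near":(C0-.070*ux,45.5),"left":(C0+.100*uy,-44.5),"far":(C0+.070*ux,45.5)}
def delta(name,z):
    s=arm.observe(); R=Ro.from_rotvec(s["ee_rot"]); xy,a=T[name]
    Rt=Ro.from_matrix(np.array([[np.cos(np.radians(a)),np.sin(np.radians(a)),0],[np.sin(np.radians(a)),-np.cos(np.radians(a)),0],[0,0,-1]]).T)
    Rt=Ro.from_matrix(np.array([[np.cos(np.radians(a)),np.sin(np.radians(a)),0],[np.sin(np.radians(a)),-np.cos(np.radians(a)),0],[0,0,-1.]]).T)
    d=R.inv().apply(np.array([*xy,z])-s["position"]); r=(R.inv()*Rt).as_rotvec()
    print(name,"t",round(s["clock"],2),"pos",np.round(s["position"],4),"F",np.round(s["force"],1),"w",round(s["width"],2),"dp",d.round(4),"rot",r.round(4))
E
python3 -c "
from h import *
for n in T: print(n,T[n])
delta('right',.19)"
```

```text
right (array([0.44460907, 0.01267496]), -44.5)
near (array([0.46477247, 0.13306365]), 45.5)
left (array([0.58479093, 0.15532504]), -44.5)
far (array([0.56462753, 0.03493635]), 45.5)
right t 0.15 pos [ 0.2448 -0.5747  0.2262] F [ 0.3 -0.2  0.2] w 1.0 dp [-0.462  -0.414   0.0366] rot [-1.000e-04  1.200e-03 -3.914e-01]
```

```bash
python3 -m pendant '[{"dp":[-0.02,-0.02,-0.03],"rotation":[0,0,0],"fingers":1},{"dp":[-0.06,-0.05,-0.03],"rotation":[0,0,-0.1],"fingers":1},{"dp":[-0.1,-0.09,-0.03],"rotation":[0,0,-0.2],"fingers":1},{"dp":[-0.14,-0.125,-0.03],"rotation":[0,0,-0.3],"fingers":1},{"dp":[-0.18,-0.16,-0.03],"rotation":[0,0,-0.39],"fingers":1},{"dp":[-0.22,-0.195,-0.03],"rotation":[0,0,-0.391],"fingers":1},{"dp":[-0.26,-0.23,-0.03],"rotation":[0,0,-0.391],"fingers":1},{"dp":[-0.3,-0.27,-0.03],"rotation":[0,0,-0.391],"fingers":1},{"dp":[-0.34,-0.305,-0.03],"rotation":[0,0,-0.391],"fingers":1},{"dp":[-0.38,-0.34,-0.03],"rotation":[0,0,-0.391],"fingers":1},{"dp":[-0.42,-0.38,-0.02],"rotation":[0,0,-0.391],"fingers":1},{"dp":[-0.45,-0.4,0.0],"rotation":[0,0,-0.391],"fingers":1},{"dp":[-0.462,-0.414,0.02],"rotation":[0,0,-0.391],"fingers":1},{"dp":[-0.462,-0.414,0.03],"rotation":[0,0,-0.391],"fingers":1},{"dp":[-0.462,-0.414,0.0366],"rotation":[0,0,-0.391],"fingers":1},{"dp":[-0.462,-0.414,0.0366],"rotation":[0,0,-0.391],"fingers":1}]'
python3 - <<'E'
from h import *
delta("right",.152)
for n in ["wrist","top"]: cv2.imwrite(f"pics/{n}1.png",arm.get_image(n))
E
```

```text
clock: 2.15
position: [0.4443, 0.0116, 0.1899]
ee_rot: [-2.906, 1.192, 0.002]
force: [-0.3, -0.6, 0.2]
width: 0.006
right t 2.15 pos [0.4443 0.0116 0.1899] F [-0.3 -0.6  0.2] w 0.01 dp [-0.0005 -0.001   0.0379] rot [ 0.0004  0.0012 -0.002 ]
```

View pics/wrist1.png

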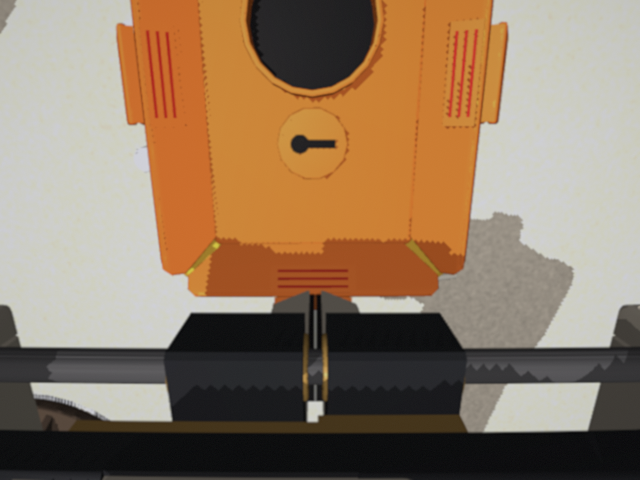

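The wrist view shows the ribbed pads at (313,280), (162,75) and (464,75), with the fingertips approaching the near pad square on. I'll compare those positions with my model.

Run:
```python
from h import *
c=cam("wrist")
for q in [(313,281),(162,75),(464,75)]:
    p=onplane(c,*q,.158)[:2]; print(p.round(4), "own", ((p-C0)@ux).round(4),((p-C0)@uy).round(4))
for q in [(204,243),(425,243)]:
    p=onplane(c,*q,.148)[:2]; print(p.round(4), "own", ((p-C0)@ux).round(4),((p-C0)@uy).round(4))
```

```text
[0.4453 0.0154] own -0.0014 -0.0976
[0.4668 0.1333] own -0.0688 0.0016
[0.5631 0.0385] own 0.0664 0.0014
[0.4165 0.0684] own -0.0591 -0.08
[ 0.4998 -0.0137] own 0.0579 -0.0801
```

The model agrees with the picture to about 1.5 mm. I'll press the right side now.

```bash
sed -i 's/C0=np.array(\[.5147,.084\])/C0=np.array([.5147,.0852])/' h.py; python3 -m pendant '[{"dp":[-0.001,-0.002,0.012],"rotation":[0,0,0],"fingers":1},{"dp":[-0.001,-0.002,0.022],"rotation":[0,0,0],"fingers":1},{"dp":[-0.001,-0.002,0.027],"rotation":[0,0,0],"fingers":1},{"dp":[-0.001,-0.002,0.030],"rotation":[0,0,0],"fingers":1},{"dp":[-0.001,-0.002,0.032],"rotation":[0,0,0],"fingers":1},{"dp":[-0.001,-0.002,0.034],"rotation":[0,0,0],"fingers":1},{"dp":[-0.001,-0.002,0.036],"rotation":[0,0,0],"fingers":1},{"dp":[-0.001,-0.002,0.037],"rotation":[0,0,0],"fingers":1},{"dp":[-0.001,-0.002,0.038],"rotation":[0,0,0],"fingers":1}]'
python3 - <<'E'
from h import *
delta("right",.152)
cv2.imwrite(f"pics/wrist2.png",arm.get_image("wrist"))
E
```

```text
clock: 3.38
position: [0.4453, 0.0136, 0.1527]
ee_rot: [-2.906, 1.193, 0.0]
force: [-1.0, -0.9, 2.8]
width: 0.004
right t 3.38 pos [0.4453 0.0136 0.1527] F [-1.  -0.9  2.8] w 0.0 dp [-0.0007  0.0003  0.0007] rot [-0.0001  0.0001 -0.0022]
```

View pics/wrist2.png

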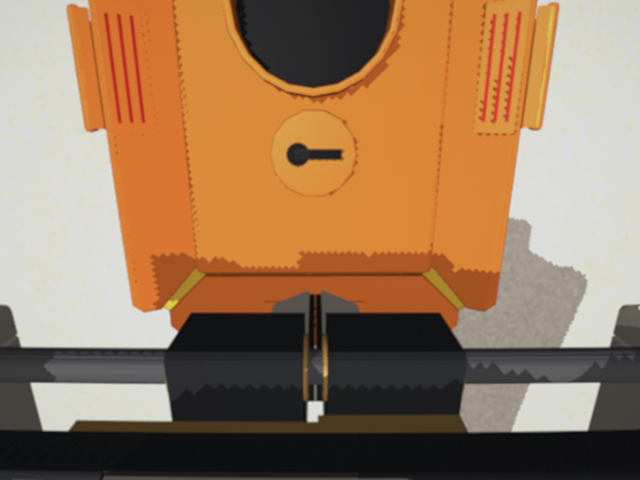

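The tips are on the pad and the force is only 2.8 N. I'll press a little further to be sure it shuts, then read the force.

```bash
python3 -m pendant '[{"dp":[0,0,0.001],"rotation":[0,0,0],"fingers":1},{"dp":[0,0,0.002],"rotation":[0,0,0],"fingers":1},{"dp":[0,0,0.0025],"rotation":[0,0,0],"fingers":1}]'; python3 -m pendant '[{"dp":[0,0,-0.01],"rotation":[0,0,0],"fingers":1},{"dp":[0,0,-0.04],"rotation":[0,0,0],"fingers":1},{"dp":[0,0,-0.05],"rotation":[0,0,0],"fingers":1}]'
python3 - <<'E'
from h import *
delta("near",.20)
for n in ["wrist","scene"]: cv2.imwrite(f"pics/{n}3.png",arm.get_image(n))
a=cv2.imread("pics/scene3.png")[150:290,250:400]
cv2.imwrite("pics/scene3z.png",cv2.resize(a,None,fx=4,fy=4,interpolation=cv2.INTER_CUBIC))
E
```

```text
clock: 3.8
position: [0.4458, 0.0141, 0.1507]
ee_rot: [-2.906, 1.192, -0.001]
force: [-4.2, -1.2, 14.6]
width: 0.007
clock: 4.18
position: [0.4468, 0.0144, 0.2023]
ee_rot: [-2.905, 1.191, -0.005]
force: [0.8, -0.7, 0.5]
width: 0.007
near t 4.17 pos [0.4468 0.0144 0.2023] F [ 0.8 -0.7  0.5] w 0.01 dp [-0.0713 -0.098   0.0025] rot [-8.0000e-04 -4.3000e-03 -1.5726e+00]
```

View pics/wrist3.png

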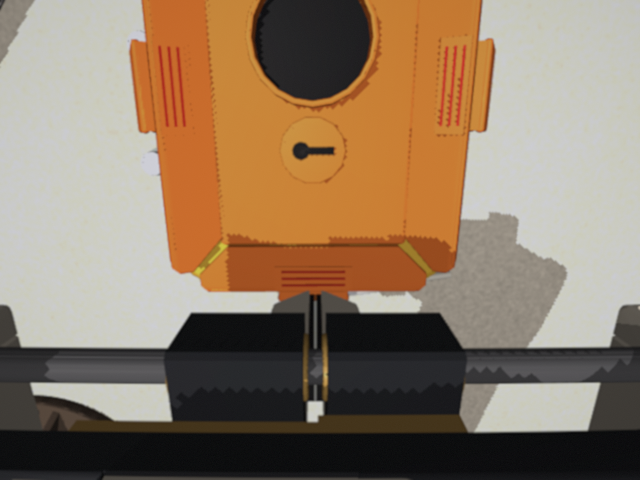

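View pics/scene3z.png

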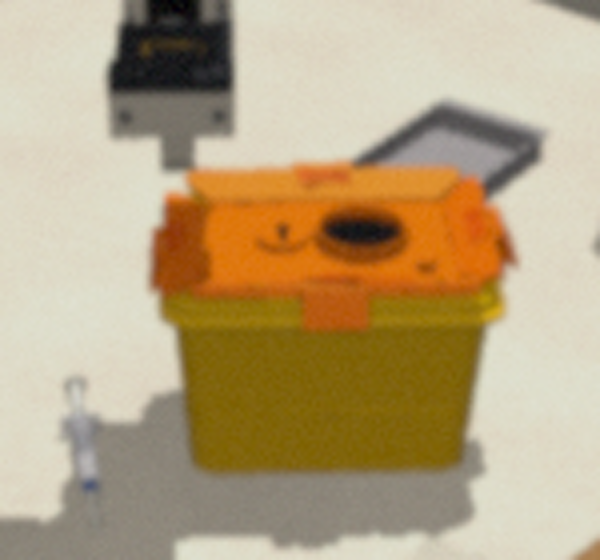

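Run:
```python
from h import *
# camera calls minimal: wrist pose unchanged since picture
c=cam("wrist")
def own(p): p=p[:2]-C0; return ((p@ux).round(4),(p@uy).round(4))
for q in [(232,245),(402,245),(313,245)]: print("hinge",own(onplane(c,*q,.148)))
for z in (.150,.162): print(z,[own(onplane(c,*q,z)) for q in [(206,290),(313,292),(424,290)]])
for r,y in ((0,-.110),(.012,-.1072)):
  P=[C0+x*ux+y*uy for x in (-.05,0,.05)]; print("pred outer",[proj(c,[*p,.150+r]).round(0) for p in P])
for k,(z,y) in {"shut":(.151,-.101),"open":(.159,-.098)}.items(): print(k,proj(c,[*(C0+y*uy),z]))
a=cv2.imread("pics/wrist3.png")[220:310,180:460]; cv2.imwrite("pics/w3z.png",cv2.resize(a,None,fx=2.8,fy=2.8,interpolation=cv2.INTER_CUBIC))
a=cv2.imread("pics/wrist1.png")[220:310,180:460]; cv2.imwrite("pics/w1z.png",cv2.resize(a,None,fx=2.8,fy=2.8,interpolation=cv2.INTER_CUBIC))
```

```text
hinge (np.float64(-0.0461), np.float64(-0.0823))
hinge (np.float64(0.049), np.float64(-0.0826))
hinge (np.float64(-0.0008), np.float64(-0.0824))
0.15 [(np.float64(-0.0623), np.float64(-0.1087)), (np.float64(-0.0009), np.float64(-0.11)), (np.float64(0.063), np.float64(-0.109))]
0.162 [(np.float64(-0.0588), np.float64(-0.1035)), (np.float64(-0.0008), np.float64(-0.1048)), (np.float64(0.0594), np.float64(-0.1038))]
pred outer [array([228., 292.]), array([315., 292.]), array([401., 292.])]
pred outer [array([223., 296.]), array([315., 296.]), array([406., 296.])]
shut [314.50406444 277.96868317]
open [314.52715506 278.27667995]
```

View pics/w3z.png

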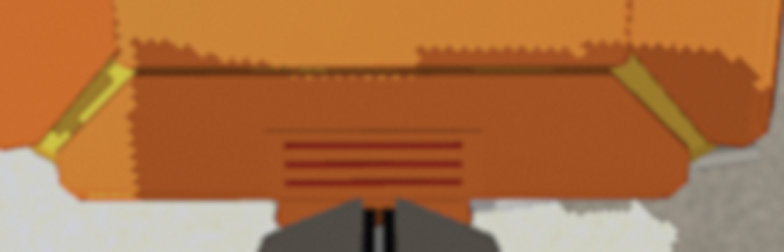

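View pics/w1z.png

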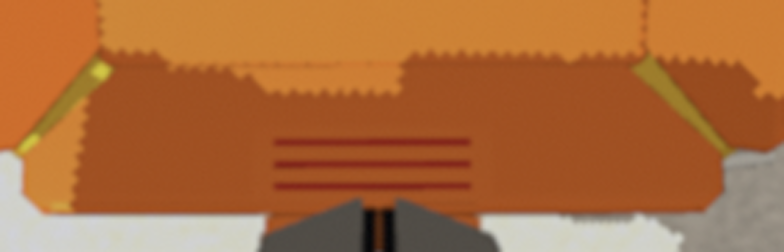

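The outer edge sits at row 292, which is exactly what I predicted for shut (open would be 296), and a dark hinge gap has appeared. So the right side has clicked and stays down. Next is the near side.

```bash
python3 -m pendant '[{"dp":[-0.008,-0.011,0],"rotation":[0,0,-0.175],"fingers":1},{"dp":[-0.016,-0.022,0],"rotation":[0,0,-0.35],"fingers":1},{"dp":[-0.024,-0.033,0],"rotation":[0,0,-0.525],"fingers":1},{"dp":[-0.032,-0.044,0],"rotation":[0,0,-0.7],"fingers":1},{"dp":[-0.04,-0.055,0],"rotation":[0,0,-0.875],"fingers":1},{"dp":[-0.048,-0.066,0],"rotation":[0,0,-1.05],"fingers":1},{"dp":[-0.056,-0.077,0],"rotation":[0,0,-1.225],"fingers":1},{"dp":[-0.064,-0.088,0],"rotation":[0,0,-1.4],"fingers":1},{"dp":[-0.071,-0.098,0.005],"rotation":[0,0,-1.572],"fingers":1},{"dp":[-0.0713,-0.098,0.015],"rotation":[0,0,-1.572],"fingers":1},{"dp":[-0.0713,-0.098,0.025],"rotation":[0,0,-1.572],"fingers":1},{"dp":[-0.0713,-0.098,0.03],"rotation":[0,0,-1.572],"fingers":1}]'
python3 - <<'E'
from h import *
delta("near",.1505)
cv2.imwrite(f"pics/wrist4.png",arm.get_image("wrist"))
E
```

```text
clock: 5.78
position: [0.4642, 0.1332, 0.1706]
ee_rot: [2.898, 1.209, 0.003]
force: [0.3, -0.5, 0.0]
width: 0.001
near t 5.78 pos [0.4642 0.1332 0.1706] F [ 0.3 -0.5  0. ] w 0.0 dp [ 0.0011 -0.0004  0.0201] rot [ 0.0017 -0.0013 -0.0036]
```

View pics/wrist4.png

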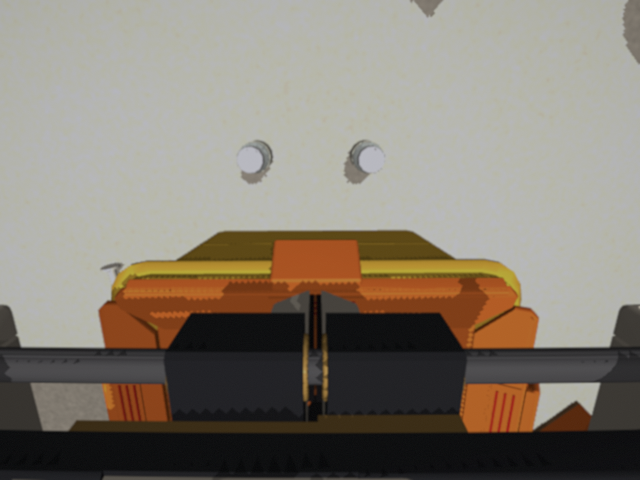

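The camera now looks outward over the near side. The tips are over the pad at (315,295) and the vials at (254,157) and (368,158) are standing well clear. I'll press, then lift.

```bash
python3 -m pendant '[{"dp":[0.001,0,0.006],"rotation":[0,0,0],"fingers":1},{"dp":[0.001,0,0.009],"rotation":[0,0,0],"fingers":1},{"dp":[0.001,0,0.011],"rotation":[0,0,0],"fingers":1},{"dp":[0.001,0,0.013],"rotation":[0,0,0],"fingers":1},{"dp":[0.001,0,0.015],"rotation":[0,0,0],"fingers":1},{"dp":[0.001,0,0.017],"rotation":[0,0,0],"fingers":1},{"dp":[0.001,0,0.0185],"rotation":[0,0,0],"fingers":1},{"dp":[0.001,0,0.0195],"rotation":[0,0,0],"fingers":1},{"dp":[0.001,0,0.0203],"rotation":[0,0,0],"fingers":1}]'; python3 -m pendant '[{"dp":[0,0,0.0005],"rotation":[0,0,0],"fingers":1}]';python3 -m pendant '[{"dp":[0,0,-0.01],"rotation":[0,0,0],"fingers":1},{"dp":[0,0,-0.04],"rotation":[0,0,0],"fingers":1},{"dp":[0,0,-0.05],"rotation":[0,0,0],"fingers":1}]'
python3 - <<'E'
from h import *
delta("left",.20)
for n in ["wrist","scene"]: cv2.imwrite(f"pics/{n}5.png",arm.get_image(n))
c=cam("wrist")
for r,x in ((0,-.080),(.012,-.0772)):
  print("pred outer",[proj(c,[*(C0+x*ux+y*uy),.150+r]).round(0) for y in (-.05,0,.05)])
a=cv2.imread("pics/scene5.png")[150:290,250:400]
cv2.imwrite("pics/scene5z.png",cv2.resize(a,None,fx=4,fy=4,interpolation=cv2.INTER_CUBIC))
E
```

```text
clock: 6.95
position: [0.4651, 0.1339, 0.1507]
ee_rot: [2.898, 1.209, 0.003]
force: [-4.5, -1.7, 15.9]
width: 0.001
clock: 7.08
position: [0.4651, 0.1339, 0.1508]
ee_rot: [2.897, 1.209, 0.003]
force: [-4.4, -1.0, 10.3]
width: 0.003
clock: 7.45
position: [0.4659, 0.1342, 0.2024]
ee_rot: [2.897, 1.208, 0.007]
force: [0.2, 0.5, -0.7]
width: 0.0
left t 7.45 pos [0.4659 0.1342 0.2024] F [ 0.2  0.5 -0.7] w 0.0 dp [0.0995 0.0687 0.003 ] rot [ 6.0000e-04 -5.8000e-03  1.5668e+00]
pred outer [array([223., 255.]), array([313., 255.]), array([402., 255.])]
pred outer [array([219., 268.]), array([313., 267.]), array([407., 267.])]
```

View pics/wrist5.png

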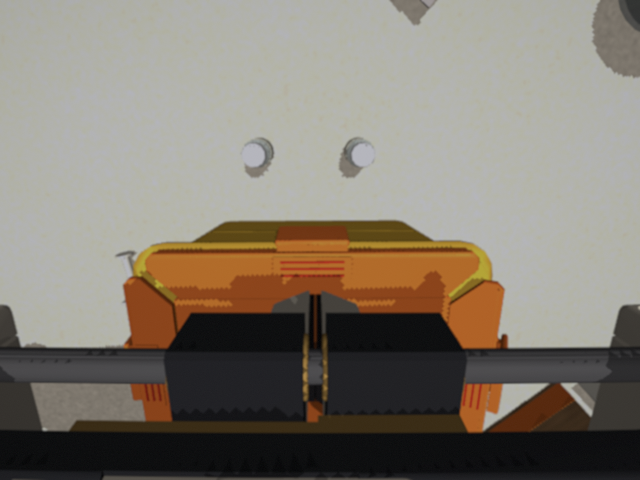

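View pics/scene5z.png

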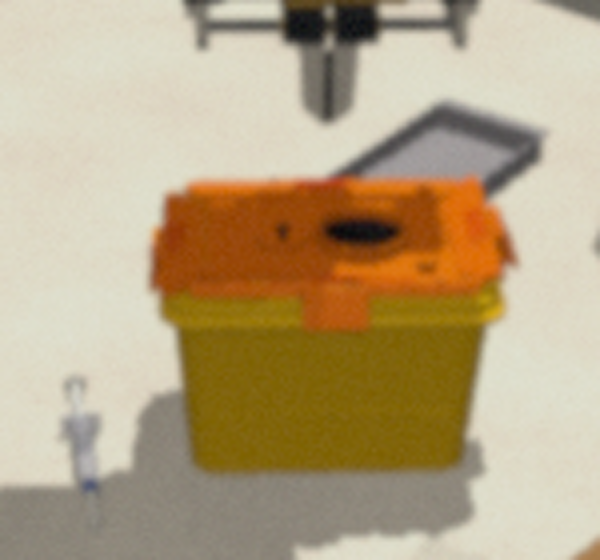

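The near rim's outer edge is at row 252 (shut predicts 255, open 267), and in the scene view that flap is now flat. Next is the left side.

```bash
python3 -m pendant '[{"dp":[0.011,0.008,0],"rotation":[0,0,0.175],"fingers":1},{"dp":[0.022,0.015,0],"rotation":[0,0,0.35],"fingers":1},{"dp":[0.033,0.023,0],"rotation":[0,0,0.525],"fingers":1},{"dp":[0.044,0.03,0],"rotation":[0,0,0.7],"fingers":1},{"dp":[0.055,0.038,0],"rotation":[0,0,0.875],"fingers":1},{"dp":[0.066,0.046,0],"rotation":[0,0,1.05],"fingers":1},{"dp":[0.077,0.053,0],"rotation":[0,0,1.225],"fingers":1},{"dp":[0.088,0.061,0],"rotation":[0,0,1.4],"fingers":1},{"dp":[0.0995,0.0687,0.003],"rotation":[0,-0.006,1.567],"fingers":1},{"dp":[0.0995,0.0687,0.015],"rotation":[0,-0.006,1.567],"fingers":1},{"dp":[0.0995,0.0687,0.025],"rotation":[0,-0.006,1.567],"fingers":1},{"dp":[0.0995,0.0687,0.03],"rotation":[0,-0.006,1.567],"fingers":1}]'
python3 - <<'E'
from h import *
delta("left",.1505)
cv2.imwrite(f"pics/wrist6.png",arm.get_image("wrist"))
E
```

```text
clock: 9.05
position: [0.5836, 0.1558, 0.1708]
ee_rot: [2.907, -1.186, -0.003]
force: [0.7, -1.0, 0.3]
width: 0.007
left t 9.05 pos [0.5836 0.1558 0.1708] F [ 0.7 -1.   0.3] w 0.01 dp [ 0.0004 -0.0014  0.0203] rot [0.0029 0.0006 0.0019]
```

View pics/wrist6.png

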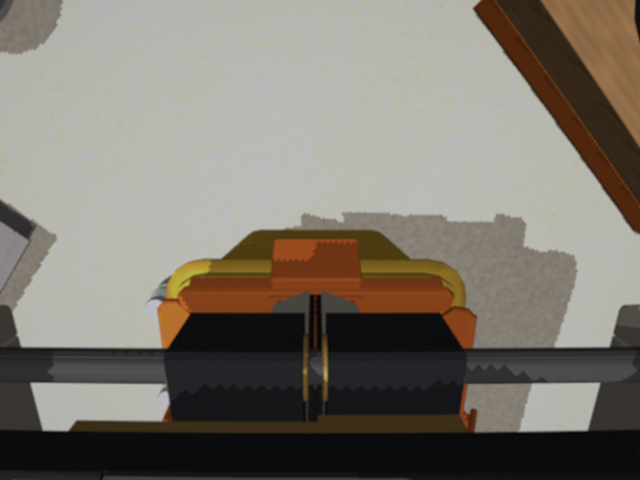

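The tips are centred on the left pad at (315,295), so I'll press.

```bash
python3 -m pendant '[{"dp":[0,-0.001,0.006],"rotation":[0,0,0],"fingers":1},{"dp":[0,-0.001,0.009],"rotation":[0,0,0],"fingers":1},{"dp":[0,-0.001,0.011],"rotation":[0,0,0],"fingers":1},{"dp":[0,-0.001,0.013],"rotation":[0,0,0],"fingers":1},{"dp":[0,-0.001,0.015],"rotation":[0,0,0],"fingers":1},{"dp":[0,-0.001,0.017],"rotation":[0,0,0],"fingers":1},{"dp":[0,-0.001,0.0185],"rotation":[0,0,0],"fingers":1},{"dp":[0,-0.001,0.0195],"rotation":[0,0,0],"fingers":1},{"dp":[0,-0.001,0.0205],"rotation":[0,0,0],"fingers":1}]'; python3 -m pendant '[{"dp":[0,0,0.0005],"rotation":[0,0,0],"fingers":1}]';python3 -m pendant '[{"dp":[0,0,-0.01],"rotation":[0,0,0],"fingers":1},{"dp":[0,0,-0.04],"rotation":[0,0,0],"fingers":1},{"dp":[0,0,-0.05],"rotation":[0,0,0],"fingers":1}]'
python3 - <<'E'
from h import *
delta("far",.20)
cv2.imwrite(f"pics/wrist7.png",arm.get_image("wrist"))
c=cam("wrist")
for r,x in ((0,.110),(.012,.1072)):
  print("pred outer",[proj(c,[*(C0+x*uy+y*ux),.150+r]).round(0) for y in (-.05,0,.05)])
E
```

```text
clock: 10.22
position: [0.5846, 0.1567, 0.1508]
ee_rot: [2.907, -1.187, -0.002]
force: [-1.6, 0.5, 13.9]
width: 0.007
clock: 10.35
position: [0.5846, 0.1567, 0.1509]
ee_rot: [2.907, -1.187, -0.001]
force: [-1.5, 0.5, 8.0]
width: 0.006
clock: 10.72
position: [0.5852, 0.1568, 0.2025]
ee_rot: [2.908, -1.188, 0.001]
force: [0.5, 0.5, 0.1]
width: 0.001
far t 10.72 pos [0.5852 0.1568 0.2025] F [0.5 0.5 0.1] w 0.0 dp [0.0698 0.1005 0.0027] rot [ 1.2000e-03 -5.0000e-04 -1.5698e+00]
pred outer [array([227., 256.]), array([316., 256.]), array([405., 257.])]
pred outer [array([223., 269.]), array([316., 269.]), array([410., 269.])]
```

View pics/wrist7.png

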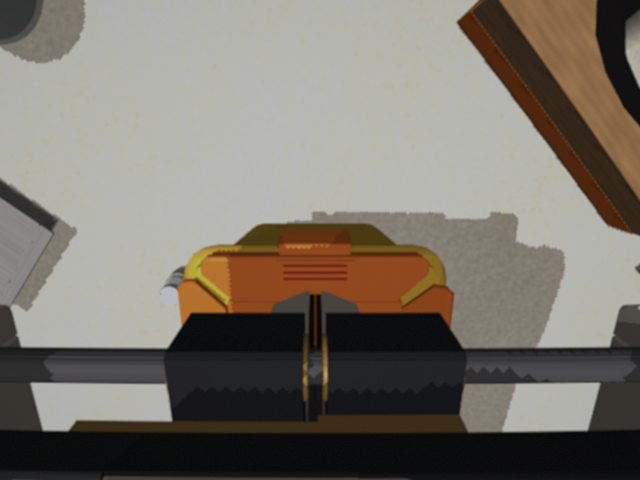

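The left rim's edge is at row 255 (shut predicts 256, open 269), so it is shut. Last is the far side.

```bash
python3 -m pendant '[{"dp":[0.008,0.011,0],"rotation":[0,0,-0.175],"fingers":1},{"dp":[0.016,0.022,0],"rotation":[0,0,-0.35],"fingers":1},{"dp":[0.023,0.033,0],"rotation":[0,0,-0.525],"fingers":1},{"dp":[0.031,0.044,0],"rotation":[0,0,-0.7],"fingers":1},{"dp":[0.039,0.056,0],"rotation":[0,0,-0.875],"fingers":1},{"dp":[0.047,0.067,0],"rotation":[0,0,-1.05],"fingers":1},{"dp":[0.055,0.078,0],"rotation":[0,0,-1.225],"fingers":1},{"dp":[0.062,0.09,0],"rotation":[0,0,-1.4],"fingers":1},{"dp":[0.0698,0.1005,0.003],"rotation":[0,0,-1.57],"fingers":1},{"dp":[0.0698,0.1005,0.015],"rotation":[0,0,-1.57],"fingers":1},{"dp":[0.0698,0.1005,0.025],"rotation":[0,0,-1.57],"fingers":1},{"dp":[0.0698,0.1005,0.03],"rotation":[0,0,-1.57],"fingers":1}]'
python3 - <<'E'
from h import *
delta("far",.1505)
cv2.imwrite(f"pics/wrist8.png",arm.get_image("wrist"))
E
```

```text
clock: 12.28
position: [0.5643, 0.037, 0.1719]
ee_rot: [2.897, 1.213, -0.001]
force: [0.5, 0.7, 0.2]
width: 0.0
far t 12.28 pos [0.5643 0.037  0.1719] F [0.5 0.7 0.2] w 0.0 dp [-0.0004  0.0008  0.0214] rot [ 0.0003  0.0007 -0.0009]
```

View pics/wrist8.png

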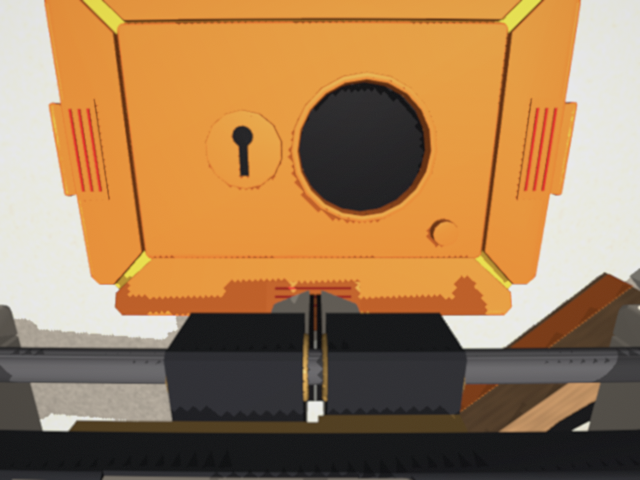

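The wrist view shows dark hinge gaps on the other three sides, which means they are shut. The far pad at (315,293) lies under the tips, and the camera is looking back over the lid. I'll press.

```bash
python3 -m pendant '[{"dp":[0,0.0005,0.007],"rotation":[0,0,0],"fingers":1},{"dp":[0,0.0005,0.010],"rotation":[0,0,0],"fingers":1},{"dp":[0,0.0005,0.012],"rotation":[0,0,0],"fingers":1},{"dp":[0,0.0005,0.014],"rotation":[0,0,0],"fingers":1},{"dp":[0,0.0005,0.016],"rotation":[0,0,0],"fingers":1},{"dp":[0,0.0005,0.018],"rotation":[0,0,0],"fingers":1},{"dp":[0,0.0005,0.0195],"rotation":[0,0,0],"fingers":1},{"dp":[0,0.0005,0.0205],"rotation":[0,0,0],"fingers":1},{"dp":[0,0.0005,0.0215],"rotation":[0,0,0],"fingers":1}]'; python3 -m pendant '[{"dp":[0,0,0.0005],"rotation":[0,0,0],"fingers":1}]';python3 -m pendant '[{"dp":[0,0,-0.01],"rotation":[0,0,0],"fingers":1},{"dp":[0,0,-0.05],"rotation":[0,0,0],"fingers":1},{"dp":[0,0,-0.1],"rotation":[0,0,0],"fingers":1},{"dp":[0,0.0,-0.14],"rotation":[0,0,0],"fingers":1},{"dp":[0,0.0,-0.16],"rotation":[0,0,0],"fingers":1}]'
python3 - <<'E'
from h import *
delta("far",.20)
for n in ["wrist","scene"]: cv2.imwrite(f"pics/{n}9.png",arm.get_image(n))
a=cv2.imread("pics/scene9.png")[150:290,250:400]
cv2.imwrite("pics/scene9z.png",cv2.resize(a,None,fx=4,fy=4,interpolation=cv2.INTER_CUBIC))
E
```

```text
clock: 13.45
position: [0.5648, 0.0365, 0.1508]
ee_rot: [2.897, 1.214, -0.001]
force: [-2.3, -2.1, 14.0]
width: 0.004
clock: 13.58
position: [0.5647, 0.0365, 0.1509]
ee_rot: [2.896, 1.214, -0.001]
force: [-1.3, -2.5, 8.4]
width: 0.006
clock: 14.2
position: [0.5649, 0.0377, 0.3135]
ee_rot: [2.895, 1.215, 0.003]
force: [-0.2, 0.5, -0.8]
width: 0.003
far t 14.2 pos [0.5649 0.0377 0.3135] F [-0.2  0.5 -0.8] w 0.0 dp [-0.0014  0.0006  0.1135] rot [ 0.0023 -0.0013  0.0004]
```

View pics/wrist9.png

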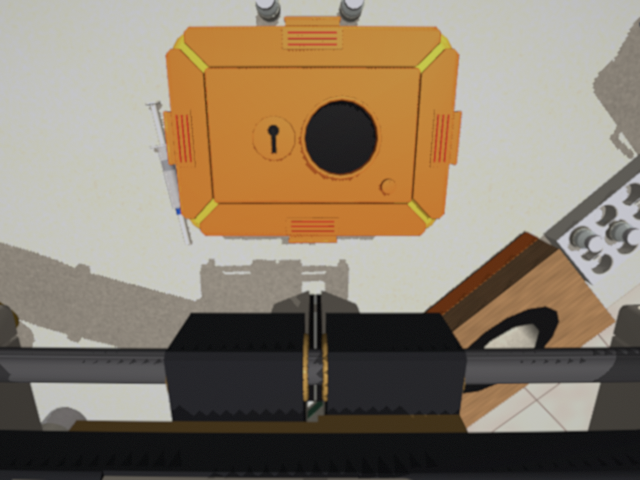

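View pics/scene9z.png

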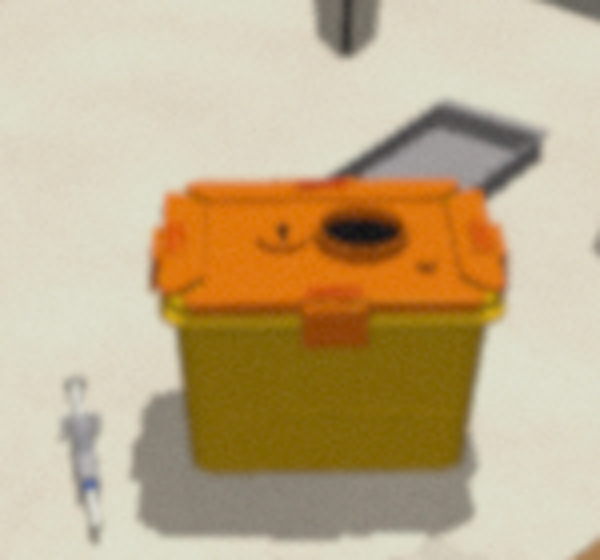

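All four sides are flat: there are matching hinge gaps and yellow corner gaps all round, and the tongues are down. I'll compare tub, vials and syringe against the first picture, let the arm come to rest, and hand in.

```bash
python3 -m pendant '[{"dp":[0,0,-0.005],"rotation":[0,0,0],"fingers":1},{"dp":[0,0,-0.005],"rotation":[0,0,0],"fingers":1},{"dp":[0,0,-0.005],"rotation":[0,0,0],"fingers":1}]'
python3 - <<'E'
from h import *
b=arm.get_image("scene"); a=cv2.imread("pics/scene0.png")
def loc(x0,x1,y0,y1):
    t=a[y0:y1,x0:x1]; r=cv2.matchTemplate(b[y0-6:y1+6,x0-6:x1+6],t,cv2.TM_CCOEFF_NORMED); m=cv2.minMaxLoc(r); return (m[3][0]-6,m[3][1]-6),round(m[1],3)
for n,q in {"tub":(290,376,238,270),"syringe":(262,280,242,288),"small":(90,180,262,340),"swabs":(400,432,175,217),"gel":(135,185,298,382)}.items(): print(n,loc(*q))
cv2.imwrite("pics/top10.png",arm.get_image("top"))
w=arm.get_image("wrist"); cv2.imwrite("pics/wrist10.png",w)
c=cam("wrist")
for z,n in ((.048,"vial"),):
    for q in ((268,6),(351,6)): print(onplane(c,*q,z).round(3))
s=arm.observe(); print(np.abs(s["dq"]).max(), s["clock"])
E
```

```text
clock: 14.68
position: [0.565, 0.0377, 0.3176]
ee_rot: [2.895, 1.215, 0.003]
force: [0.4, 0.3, -0.7]
width: 0.006
tub ((0, 0), 0.991)
syringe ((0, 0), 0.992)
small ((1, 0), 0.837)
swabs ((0, 0), 0.998)
gel ((0, 0), 0.926)
[0.399 0.139 0.048]
[0.455 0.196 0.048]
0.0031387402108363264 14.825
```

View pics/wrist10.png

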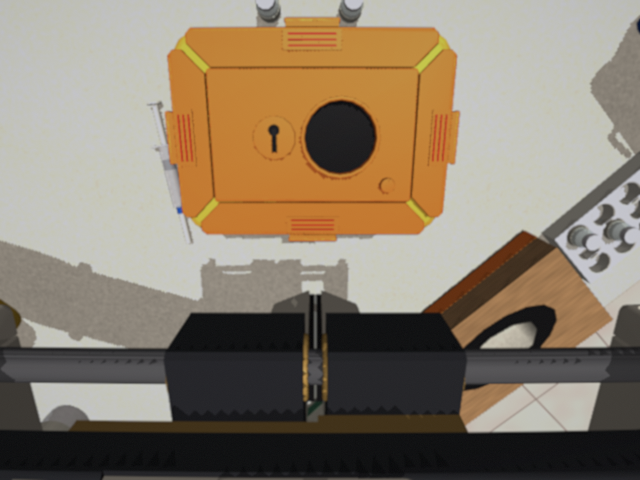

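View pics/top10.png

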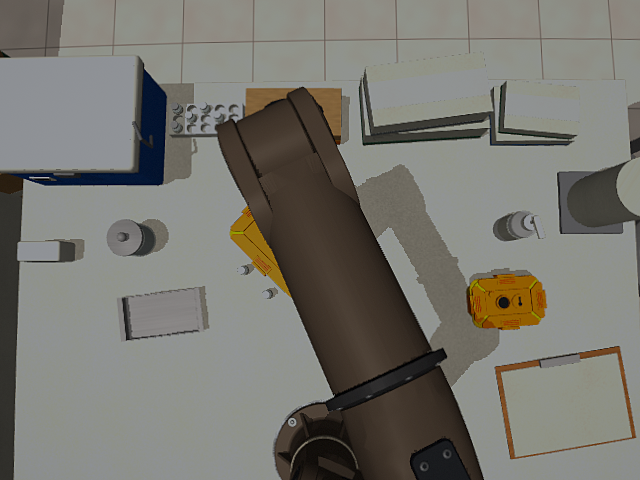

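The tub, syringe, swab jar and gel bottle all match the first picture with no shift. The small bin shows a 1 px offset with a weaker match because the arm's shadow has moved. In the top view it sits at (506,301) as before, and the vials are standing at (243,270) and (269,293). I'm handing in.

```bash
python3 -c "
from cell import arm
print(arm.sign_off())"
```

```text
the job is handed in; nothing more can be done
None
```

All four rim sections of the big container's lid are pressed shut and stayed down flat. I went round in the order right, near, left, far with the shut fingertips, lifted clear, and handed in at about 14.8 s.

- **Forces:** each press went down to about 151 mm, and the highest upward reading was about 16 N (near side). I saw no sign of tipping.
- **Rims:** after each of the first three presses, the outer edge was within 3 px of its predicted shut position in the wrist camera. For the far side I relied on the final pictures, which show flat sections and hinge gaps on all four sides.
- **Container and bystanders:** the tub, syringe, swab jar and gel bottle show no shift between the first and last scene pictures. The vials stand at the same pixels in the top view, and the tray looks unmoved there too.
- **Check that disagreed:** the small bin matched less well (0.84, 1 px off) in the scene view. I put this down to the arm's shadow having moved; the bin looks unmoved in the top view and the arm never came near it at low height.

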